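# Feed a mallet-head blank down the drilling jig's chute to the stop

### The arm

A 6-joint arm with a two-finger parallel gripper is mounted at the origin on the work surface. World frame = base frame: x ahead of the robot, y to its left, z up, the work surface at z = 0. Lengths are in m, angles in rad, forces in N, time in s.
With the tool pointing down it reaches from about 0.425 to 0.95 m from the base axis. Payload 3.5 kg.
Tool frame: the origin (TCP) lies at the very end of the fingers, on their centre line; the grasp point (between the pads) lies 19 mm behind it; z points along the fingers, y is the direction in which the jaws open and shut (so a half turn about z gives the same grasp; the last joint's range is limited). The gripper opens to 85 mm and grips with 20 to 120 N. Pads are 22 mm wide; open, the fingers measure 114 mm over their backs; the gripper's body (76 mm by 85 mm) begins 54 mm behind the grasp point. The pads swing forward as they close: fully open they stand 13 mm farther back than shut.
Start: joints at [1.106, 0.286, 1.577, -0, 1.279, -0.15], TCP at [0.209, 0.642, 0.231] pointing down, gripper open.
Joint ranges: [-2.77, 2.77], [-0.9, 2.22], [0.21, 2.48], [-1.53, 4.67], [0.24, 2.81], [-2.84, 2.84]. Speed limits (rad/s): [2.79, 2.79, 3.14, 3.14, 3.14, 3.14].

### API

Orientations are given as a unit quaternion [x, y, z, w].
In Python, from plant import get_obs, imaging, r gives the robot as it stands.
- The arm moves only by the tool move_arm, never from a script. Its argument "series" is a list that holds one entry, the list of rows, each a list of 6 numbers: the shift along the tool's x, y, z in cm, then the turn, a rotation vector about the tool's x, y, z in degrees. In form: [[[dx, dy, dz, rx, ry, rz], ...]]. A call has 1 to 10 rows; each row is the pose to reach, as a shift and turn from the pose commanded when the call began, along the tool's axes at that moment; what a row does not reach only later rows make up. A row lasts 1/12 s, in which the tool goes at most 41.7 mm and 7.16 degrees, less where a joint would pass 70% of its speed; a pose out of reach is approached as far as the arm can. A call with a gripper value outside its range is refused whole. "claw" is the closure, from -1 (fully open) to 1 (shut), so that 0 is half open, set as the call begins (left out, the last holds). The fingers move at their own pace and stop on an object; "grip_force" is the grip in N (left out, the last holds). Time passes only in rows, so rows that repeat a pose let the fingers close. It gives the time, the measured TCP pose, the force and the opening at its end, in the units of the state.
- get_obs(): the state, without advancing time (a new reading comes with each control period).
- imaging.get_image(name): name is "side" or "top"; returns the picture (420x560x3 uint8, blue, green, red); there is no depth.
- imaging.calibration(name): a dict with "intrinsics" (3x3 intrinsics, pixels), "position" and "orientation" of the camera in the world. Camera axes: x right, y down, z forward; pixel columns grow to the right and rows downward; lengths in m; the calibration is good to about 2 mm. A picture is of the moment at which its call begins. calibration takes no time and is no camera call.
- r.hand_in(): hands the job in, once; it reports no verdict.
The state is a dict: "time": time; "qpos": joint angles; "joint_velocities": joint speeds; "joint_torque": joint torques, N m; "ee_pos": TCP position; "ee_rot": TCP orientation; "ft_force": force on the tool from outside, world axes, zero at the start; "moment": the same for the moment, N m; "opening": finger opening in m.
Only numpy, scipy, OpenCV 4.12 (cv2) and the standard library are available. Lean on these libraries where they do the work, as an engineer would, in place of code of your own. Each camera call takes 0.05 s, during which the arm holds its last target. There are 200 camera calls.

### The job

First slide the steel stop bar fully across the bottom of the sloped chute by its wooden knob. Then lay the oblong plywood mallet-head blank flat and lengthways in the open upper part of the chute, and push it down the slope, under the clear bridge, until its end rests squarely against the stop bar. Leave the bar fully home, and do not disturb the square board, the mallet or the glue bottle.

Things in the scene. Friction and masses are not known exactly. Their poses are not given: they have to be found in the camera images.
- bed: Sloped plywood trough of the feed chute, fixed, falling 0.24 rad. Origin: on the trough's floor and centre line, at the stop bar's uphill face, 48 mm above the table. x points downhill along the floor, y across it, z square to it. Inner walls at y = -33 and +33 mm, 10 mm thick, 10 mm high. Friction holds the blank anywhere on the slope: it does not slide by itself.
- upper_end (a point): Middle of the trough floor's upper edge, at bed x = -325 mm; the end is open, with no wall across it. The open part for loading runs from here down to the bridge. The floor's lower edge is at bed x = +30 mm.
- bridge (a point): Centre of the top of the fixed clear plastic bridge that spans the trough from bed x = -85 to -35 mm. Its underside is 46 mm and its top 54 mm above the floor; the steel drill bushing in its middle, 24 mm in diameter, reaches 61 mm. Its aluminium posts stand outside the walls, at 43 to 53 mm from the centre line.
- home (a point): Point on the trough floor where the centre of the blank's underside lies when the blank is home against the stop bar: bed x = -60 mm, on the centre line. The blank's uphill end is then at bed x = -120 mm, in the open, 35 mm uphill of the bridge.
- stop_bar (a joint): Sliding steel bar, 14 mm wide, 11.5 to 29.5 mm above the trough floor, in aluminium guides on the walls (bed x = -12 to +28 mm, up to 34 mm high). 0 = fully across, at its hard end; grows to 0.060 m as it is drawn out to bed -y, the robot's side. It starts 0.035 to 0.055 m drawn out and stays where it is left; about 2.5 N moves it.
- knob (a point): Centre of the top of the stop bar's knob, an upright wooden dowel 24 mm in diameter, 46 mm tall, square to the bed's floor; its top is 75.5 mm and its foot 29.5 mm above the plane of the floor. It moves with the bar: bed x = 8 mm, bed y = -95 mm minus the joint's value.
- blank: Oblong laminated plywood mallet-head blank, loose, 120 x 58 x 40 mm, about 0.2 kg; lies flat on the table at the robot's left or right. Origin at the centre of its underside, x along the 120 mm, z up. Either end may go first.
- square: Bystander: square plywood board 95 x 95 x 20 mm, loose; lies on the opposite side to the blank. Origin at the centre of its underside.
- mallet: Bystander: finished wooden mallet lying down, head 60 x 110 x 55 mm with a 200 mm handle along its x. Origin under the centre of its head.
- glue: Bystander: white glue bottle, 60 mm in diameter, 170 mm tall, standing. Origin at the centre of its foot.
Mind the look-alikes: they are no part of the job. What is shaped like the blank but blue, orange or pink is not meant.

How it is judged:
On the way, in this order (a step that is already met when the one before it is completed fails the run):
1. the stop bar is fully across (within 4 mm) while the blank is not yet down at it (value of joint stop_bar below 0.004 m and distance between blank and bed above 0.13 m), for 0.1 s.
2. the blank lies flat and lengthways in the trough, in the open part uphill of the bridge (x of blank in the frame of bed between -0.33 and -0.12 m and y of blank in the frame of bed between -0.008 and 0.008 m and z of blank in the frame of bed below 0.006 m and angle between the x axis of blank and the x axis of bed, either way round below 0.12 rad), for 0.1 s.
At the end, for the whole second after the job is handed in: The stop bar is fully across (within 4 mm) and the blank lies flat on the trough's floor, lengthways, at rest, under the bridge with its end against the stop bar (centre within 5 mm of home along the chute) (value of joint stop_bar below 0.004 m and x of blank in the frame of bed between -0.065 and -0.055 m and y of blank in the frame of bed between -0.008 and 0.008 m and z of blank in the frame of bed between -0.004 and 0.004 m and angle between the x axis of blank and the x axis of bed, either way round below 0.1 rad and angle between the z axis of blank and the z axis of bed, either way round below 0.06 rad and linear speed of blank below 0.01 m/s); the robot touches nothing.
It fails at once if the square board is moved by more than 30 mm (distance of square from where it was at the start of the episode above 0.03 m).
It fails at once if the mallet is moved by more than 30 mm (distance of mallet from where it was at the start of the episode above 0.03 m).
It fails at once if the glue bottle is moved by more than 30 mm or tipped over (distance of glue from where it was at the start of the episode above 0.03 m or angle between glue's own z axis and vertical above 0.5 rad).
It also fails if it takes over 61 s, if anything falls off the work surface, if the arm or the gripper's body presses on something with over 40 N, if the wrist force passes 120 N, or if a joint passes its speed limit or range.

## Working session

There is one attempt and no reset: what is moved stays moved. The work goes in short steps, Python scripts to look and compute and a tool call to move; the robot and the scene stay as the last step left them, time stands still between calls to the robot, and variables do not carry over. Pictures are saved under pics/ and viewed, about 8 in all and at most 12, crops included, and the job is handed in when it is done.

Besides the shell and the picture viewer there is one more tool, called after "Request:" by a JSON object that holds its "op" and its "data". move_arm: Moves the arm, as the interface text tells. Its arguments: {"type":"object","properties":{"series":{"type":"array"},"claw":{"type":"number"},"grip_force":{"type":"number"}},"required":["series"]}

```bash
ls; mkdir -p pics
python3 - <<'E'
from plant import get_obs, imaging, r
import cv2
o=get_obs(); print(o)
for n in("side","top"):
    cv2.imwrite(f"pics/{n}0.png",imaging.get_image(n)); print(n,imaging.calibration(n))
E
```

```text
pics
{'time': 0.0, 'qpos': array([ 1.10602629e+00,  2.87212752e-01,  1.57816619e+00,  2.47405915e-05,
        1.27859336e+00, -1.50034103e-01]), 'joint_velocities': array([ 8.39682528e-04,  5.34258785e-05,  1.06919286e-03, -5.77907565e-04,
        7.43948378e-04,  9.16386660e-04]), 'joint_torque': array([ 8.52083867e-04, -4.05993283e+01, -2.92620385e+01, -1.58208150e-04,
        5.87660688e-03,  5.37879458e-06]), 'ee_pos': array([0.20864995, 0.64125878, 0.22992163]), 'ee_rot': array([ 1.56722665e-01,  9.87641934e-01, -1.13046814e-03, -3.71308592e-04]), 'ft_force': array([ 0.41694345, -0.46750013,  0.23971055]), 'moment': array([0.01031953, 0.04989744, 0.00193274]), 'opening': 0.085604304473972}
side {'intrinsics': array([[474.93715978,   0.        , 285.94101152],
       [  0.        , 474.93715978, 205.27008864],
       [  0.        ,   0.        ,   1.        ]]), 'position': array([ 0.3114781 , -1.00668152,  0.99591899]), 'orientation': array([ 0.91162105, -0.12256144,  0.04093004, -0.39019289])}
top {'intrinsics': array([[392.35415069,   0.        , 277.88282485],
       [  0.        , 392.35415069, 210.19146634],
       [  0.        ,   0.        ,   1.        ]]), 'position': array([ 0.38713223, -0.09749174,  1.0746399 ]), 'orientation': array([-0.69473342,  0.71557194, -0.04806184,  0.05470232])}
```

View pics/side0.png

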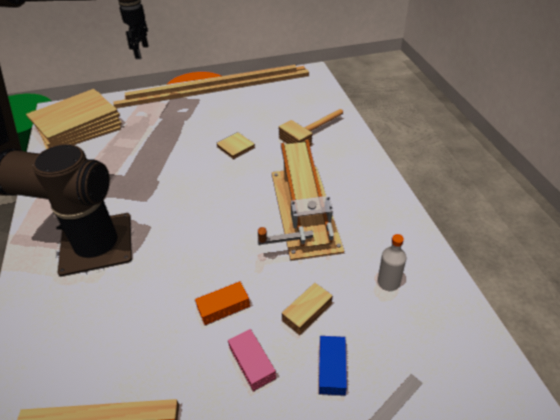

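View pics/top0.png

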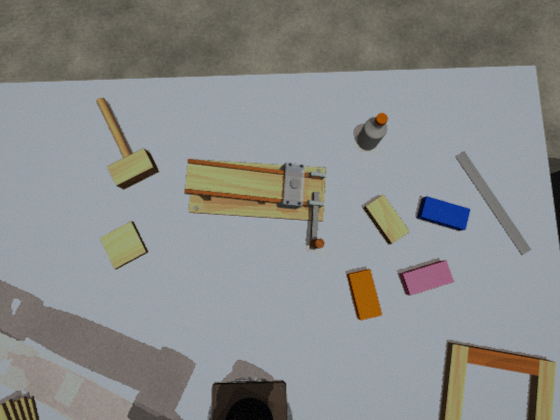

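The plywood blank is the wood-coloured oblong at side (307,307), top (386,219). The orange (top 365,294), pink (428,277) and blue (444,213) blocks are look-alikes by colour. The square is at top (123,245). I'll enlarge both views to confirm and measure.

Run:
```python
import cv2
a=cv2.imread("pics/top0.png")[140:270,175:425]; cv2.imwrite("pics/topc.png",cv2.resize(a,None,fx=3.2,fy=3.2,interpolation=cv2.INTER_CUBIC))
a=cv2.imread("pics/side0.png")[130:340,200:360]; cv2.imwrite("pics/sidec.png",cv2.resize(a,None,fx=2.8,fy=2.8,interpolation=cv2.INTER_CUBIC))
```

```text
(no output)
```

View pics/topc.png

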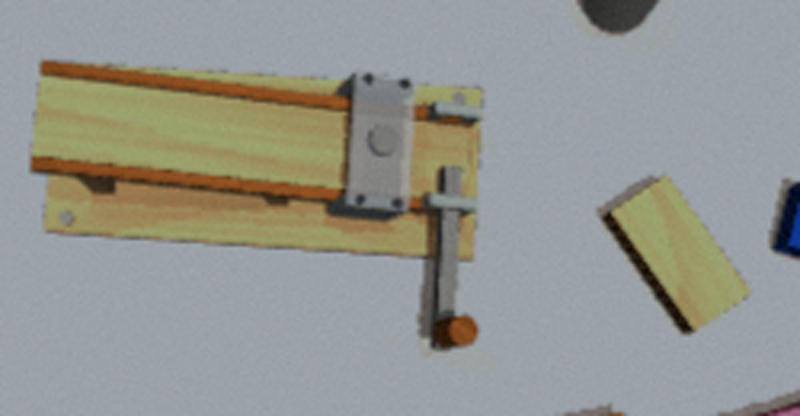

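View pics/sidec.png

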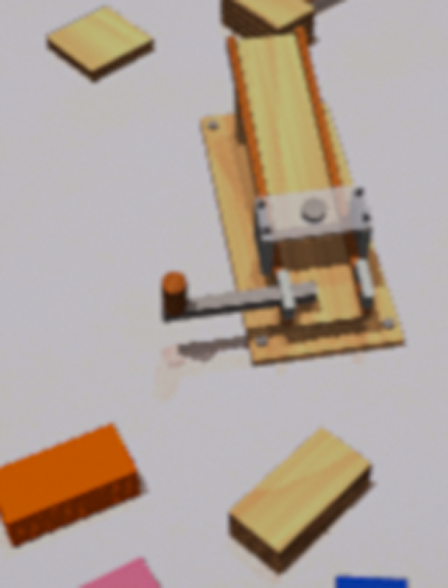

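Crops: the blank's top corners are at top-crop (610,205),(665,177),(748,293),(695,330) and side-crop (230,515),(321,430),(371,467),(281,545). It is plain plywood with layered edges and 2:1, so it is confirmed as the blank. The bushing is at (381,139)/(314,207), the knob at (461,330)/(175,280), and the trough's upper corners are also readable.

```bash
cat > h.py <<'E'
import numpy as np
from scipy.spatial.transform import Rotation as R
from scipy.optimize import least_squares
from plant import get_obs, imaging, r
C={n:imaging.calibration(n) for n in("side","top")}
def proj(n,p):
    c=C[n]; q=R.from_quat(c["orientation"]).inv().apply(np.atleast_2d(p)-c["position"])
    u=q@c["intrinsics"].T; return u[:,:2]/u[:,2:]
def tri(pix): # {cam:pixel}
    f=lambda p:np.concatenate([(proj(n,p)[0]-pix[n]) for n in pix])
    s=least_squares(f,[.6,0,.05]); return s.x,np.abs(s.fun).max()
ct=lambda x,y:np.array([x/3.2+175,y/3.2+140]); cs=lambda x,y:np.array([x/2.8+200,y/2.8+130])
def bedR(yaw,s=.24): return R.from_euler("ZY",[yaw,s])  # x tilts down
E
python3 - <<'E'
from h import *
np.set_printoptions(precision=4,suppress=True)
F=[((-.325,.043,.01),(41,61),(306,30)),((-.325,.033,.01),(41,74),(294,31)),((-.325,-.043,.01),(31,171),(228,38)),((-.325,-.033,.01),(33,157),(237,38)),((-.06,0,.061),(381,139),(314,207))]
B=np.array([f[0] for f in F]);T=np.array([ct(*f[1]) for f in F]);S=np.array([cs(*f[2]) for f in F])
K={"top":ct(461,330),"side":cs(175,280)}
for f in F: print(f[0],tri({"top":ct(*f[1]),"side":cs(*f[2])}))
print("knob",tri(K))
def res(v):
    Rb=bedR(v[3]);P=Rb.apply(B)+v[:3]; k=Rb.apply([.008,-.095-v[4],.0755])+v[:3]
    return np.concatenate([(proj("top",P)-T).ravel(),(proj("side",P)-S).ravel(),proj("top",k)[0]-K["top"],proj("side",k)[0]-K["side"]])
s=least_squares(res,[.6,-.05,.05,-1.57,.04]);print("bed",s.x);print(s.fun.reshape(-1,2))
T=np.array([ct(*p) for p in[(610,205),(665,177),(748,293),(695,330)]]);S=np.array([cs(*p) for p in[(230,515),(321,430),(371,467),(281,545)]])
# correspondence: triangulate best cyclic/flip
for k in range(4):
    for fl in(1,-1):
        Sk=np.roll(S[::fl],k,0); t=[tri({"top":a,"side":b}) for a,b in zip(T,Sk)]
        m=max(x[1] for x in t)
        if m<6: print(k,fl,m,[x[0] for x in t]); best=Sk if 'bm' not in dir() or m<bm else best; bm=m
X=np.array([[-.06,.029,0],[-.06,-.029,0],[.06,-.029,0],[.06,.029,0]])
for yaw0 in np.arange(0,6.3,.7):
  g=lambda v:np.concatenate([(proj(n,R.from_euler("z",v[3]).apply(X*[1,1,1])+v[:3])-Q).ravel() for n,Q in(("top",T),("side",best))])
  q=least_squares(g,[.6,-.35,.04,yaw0]); print("blank",q.x,q.cost)
E
```

```text
(-0.325, 0.043, 0.01) (array([0.664 , 0.1302, 0.1272]), np.float64(1.009371717951069))
(-0.325, 0.033, 0.01) (array([0.6518, 0.1297, 0.1293]), np.float64(0.4837994773340597))
(-0.325, -0.043, 0.01) (array([0.5767, 0.1368, 0.1299]), np.float64(1.2248756642440526))
(-0.325, -0.033, 0.01) (array([0.5873, 0.1357, 0.1287]), np.float64(0.9613751076996095))
(-0.06, 0, 0.061) (array([ 0.5944, -0.1328,  0.1192]), np.float64(0.48609103170645085))
knob (array([ 0.4452, -0.1884,  0.1183]), np.float64(0.7380122715818516))
bed [ 0.5895 -0.1779  0.0429 -1.6687  0.0474]
[[-0.0073 -0.7506]
 [-0.4183 -0.9168]
 [-0.4569 -1.2383]
 [-0.6615 -0.8483]
 [ 0.623  -0.0173]
 [-1.282  -0.2465]
 [-0.2018 -0.2389]
 [-1.138   0.05  ]
 [-1.1128 -0.3187]
 [-0.546   1.3183]
 [ 0.3445 -0.666 ]
 [-0.5174  1.5111]]
3 1 1.1628370893407975 [array([ 0.5467, -0.3249,  0.0349]), array([ 0.5735, -0.3734,  0.0331]), array([ 0.4743, -0.4325,  0.0425]), array([ 0.4437, -0.3888,  0.0352])]
blank [ 0.5104 -0.378   0.0301 -2.6478] 1826.1126932647892
blank [ 0.5104 -0.378   0.0301  3.6353] 1826.112693428991
blank [ 0.5104 -0.378   0.0301  3.6353] 1826.1126928763215
blank [ 0.5104 -0.378   0.0301  3.6353] 1826.1126941149967
blank [ 0.5104 -0.378   0.0301  3.6353] 1826.112693455414
blank [ 0.5104 -0.378   0.0301  3.6353] 1826.1126930581256
blank [ 0.5104 -0.378   0.0301  3.6354] 1826.112694967947
blank [ 0.5104 -0.378   0.0301  3.6354] 1826.1126928277097
blank [ 0.5104 -0.378   0.0301  3.6354] 1826.1126930059734
```

Heights are sane (blank top 36 mm, knob 118 mm, trough ends ~129 mm). I'll refit with the half-pixel crop offset and the heights fixed.

```bash
sed -i 's|^ct=.*|ct=lambda x,y:np.array([(x+.5)/3.2+174.5,(y+.5)/3.2+139.5]); cs=lambda x,y:np.array([(x+.5)/2.8+199.5,(y+.5)/2.8+129.5])|' h.py
python3 - <<'E'
from h import *
np.set_printoptions(precision=4,suppress=True)
F=[((-.325,.043,.01),(41,61),(306,30)),((-.325,.033,.01),(41,74),(294,31)),((-.325,-.043,.01),(31,171),(228,38)),((-.325,-.033,.01),(33,157),(237,38)),((-.06,0,.061),(381,139),(314,207))]
B=np.array([f[0] for f in F]);T=np.array([ct(*f[1]) for f in F]);S=np.array([cs(*f[2]) for f in F])
K={"top":ct(461,330),"side":cs(175,280)}
def mk(z):
  def res(v):
    o=[v[0],v[1],v[2] if z is None else z]
    Rb=bedR(v[3]);P=Rb.apply(B)+o; k=Rb.apply([.008,-.095-v[4],.0755])+o
    return np.concatenate([(proj("top",P)-T).ravel(),(proj("side",P)-S).ravel(),proj("top",k)[0]-K["top"],proj("side",k)[0]-K["side"]])
  return res
for z in(None,.048):
  s=least_squares(mk(z),[.6,-.05,.05,-1.57,.04]);v=s.x;print("bed",v,s.cost);print(s.fun.reshape(-1,2))
T=np.array([ct(*p) for p in[(610,205),(665,177),(748,293),(695,330)]]);S=np.roll(np.array([cs(*p) for p in[(230,515),(321,430),(371,467),(281,545)]]),3,0)
X=np.array([[.06,.029,0],[.06,-.029,0],[-.06,-.029,0],[-.06,.029,0]])
for z in(None,.04):
  g=lambda v:np.concatenate([(proj(n,R.from_euler("z",v[3]).apply(X)+[v[0],v[1],v[2] if z is None else z])-Q).ravel() for n,Q in(("top",T),("side",S))])
  q=least_squares(g,[.51,-.38,.04,.55]); print("blank",q.x,q.cost)
  print(q.fun.reshape(-1,2))
E
```

```text
bed [ 0.5895 -0.1771  0.0437 -1.6689  0.0473] 5.073816727845746
[[-0.049  -0.5291]
 [-0.4616 -0.6925]
 [-0.5124 -0.992 ]
 [-0.7155 -0.6049]
 [ 0.6611  0.2422]
 [-0.9949 -0.2858]
 [ 0.0852 -0.2787]
 [-0.8516  0.0057]
 [-0.8264 -0.3624]
 [-0.2817  1.2254]
 [ 0.3871 -0.3809]
 [-0.2384  1.387 ]]
bed [  0.5883  -0.1787 -15.1026  -1.67     0.0464] 7.643840661698551
[[ 0.2259 -0.6731]
 [-0.1924 -0.8191]
 [-0.2876 -0.9834]
 [-0.4847 -0.6145]
 [ 1.3977  0.3246]
 [-1.1054 -1.0712]
 [-0.0357 -1.0657]
 [-1.0512 -0.7926]
 [-1.0156 -1.1591]
 [-0.5051  0.5488]
 [ 1.2112 -0.3513]
 [-0.3485  0.6867]]
blank [ 0.5097 -0.3788  0.0363  0.5486] 9.087140182574002
[[-0.3969  1.4767]
 [ 0.194  -1.4585]
 [ 0.5715 -0.3693]
 [-0.805   0.0721]
 [ 0.5014 -0.8269]
 [ 0.6156 -0.8984]
 [-0.6748  2.9312]
 [-0.5334 -1.0498]]
blank [ 0.5092 -0.3794 -0.8018  0.5492] 10.688019182352537
[[ 0.1205  1.4428]
 [ 0.7657 -1.5435]
 [ 1.2667 -0.3345]
 [-0.165   0.1605]
 [ 0.4042 -1.5036]
 [ 0.5719 -1.5656]
 [-0.7931  2.3315]
 [-0.7073 -1.6656]]
```

```bash
cat >> h.py <<'E'
np.set_printoptions(precision=4,suppress=True)
YAW=-1.669; RB=bedR(YAW); O=np.array([.589,-.178,.047])
bed=lambda *p:RB.apply(p)+O
tobed=lambda p:RB.inv().apply(np.array(p)-O)
def orient(yjaw,tilted=False):
    # tool y = jaw dir at world heading yjaw (rad); tool z down, or along -bed z
    z=-RB.apply([0,0,1]) if tilted else np.array([0,0,-1.])
    y=np.array([np.cos(yjaw),np.sin(yjaw),0]); y-=z*(y@z); y/=np.linalg.norm(y)
    return R.from_matrix(np.c_[np.cross(y,z),y,z])
def plan(p,Rt,start=None):
    # row(s) from present (or given) pose to p,Rt
    o=get_obs(); p0,R0=(o["ee_pos"],R.from_quat(o["ee_rot"])) if start is None else start
    for alt in(Rt,):
        print("target",np.array(p),"row",np.round(np.r_[R0.inv().apply(np.array(p)-p0)*100,np.degrees((R0.inv()*alt).as_rotvec())],2))
    return np.array(p),Rt
BY=YAW+np.pi/2
E
python3 - <<'E'
from h import *
k=bed(.008,-.095-.047,.0755);print("knob",k, "axis -30mm",bed(.008,-.142,.0455),BY)
Rt=orient(BY)
g=bed(.008,-.142,.0455)
plan([.55,.2,.25],Rt); plan([g[0],g[1],.19],Rt); plan(g,Rt)
E
```

```text
knob [ 0.4452 -0.1897  0.1184] axis -30mm [ 0.4459 -0.1826  0.0893] -0.09820367320510348
target [0.55 0.2  0.25] row [-46.12 -31.4   -1.94  -0.12   0.07  77.59]
target [ 0.4459 -0.1826  0.19  ] row [-48.06 -70.99   4.14  -0.12   0.07  77.59]
target [ 0.4459 -0.1826  0.0893] row [-48.06 -70.96  14.21  -0.12   0.07  77.59]
```

Request:
{"op": "move_arm", "data": {"series": [[[-4,-3,-0.2,0,0,7],[-8,-6,-0.4,0,0,14],[-12,-8.5,-0.6,0,0,21],[-16,-11,-0.8,0,0,28],[-20,-14,-1,0,0,35],[-24,-16.5,-1.2,0,0,42],[-28,-19,-1.4,0,0,49],[-31,-21.5,-1.6,0,0,56],[-34,-24,-1.8,0,0,63],[-37,-26,-1.9,0,0,70]]], "claw": -1, "grip_force": 40}}

```text
time: 0.93
ee_pos: [0.4594, 0.3073, 0.2487]
ee_rot: [0.697, 0.717, -0.0, -0.0]
ft_force: [0.5, -0.2, -0.3]
opening: 0.0857
```

Run:
```python
from h import *
o=get_obs();print(o["time"],o["ee_pos"],o["qpos"])
Rt=orient(BY);g=bed(.008,-.142,.0455)
plan([g[0],g[1],.17],Rt); plan([.5,0,.2],Rt)
```

```text
0.9333 [0.4594 0.3073 0.2487] [0.4059 0.0035 1.8608 0.0001 1.2779 0.3776]
target [ 0.4459 -0.1826  0.17  ] row [-48.93  -2.74   7.87  -0.03   0.01   7.25]
target [0.5 0.  0.2] row [-30.84   3.18   4.87  -0.03   0.01   7.25]
```

Request:
{"op": "move_arm", "data": {"series": [[[-4,0.8,0,0,0,3],[-8,1.6,0.5,0,0,5],[-15,2.4,2,0,0,7.25],[-23,3,4,0,0,7.25],[-31,3.2,5,0,0,7.25],[-35,2,6,0,0,7.25],[-42,-1,7,0,0,7.25],[-48.9,-2.7,7.9,0,0,7.25],[-48.9,-2.7,7.9,0,0,7.25],[-48.9,-2.7,7.9,0,0,7.25]]]}}

```text
time: 1.77
ee_pos: [0.4629, -0.0962, 0.183]
ee_rot: [0.739, 0.674, -0.0, -0.0]
ft_force: [1.6, -0.7, 0.5]
opening: 0.0855
```

Run:
```python
from h import *
import cv2
o=get_obs();print(o["time"],o["ee_pos"],o["qpos"])
Rt=orient(BY);g=bed(.008,-.142,.0455)
plan([g[0],g[1],.17],Rt);plan(g,Rt)
```

```text
1.7667 [ 0.4629 -0.0962  0.183 ] [-0.4201 -0.1237  2.1055  0.0001  1.1601 -0.328 ]
target [ 0.4459 -0.1826  0.17  ] row [-8.76 -0.9   1.3  -0.01 -0.01  0.35]
target [ 0.4459 -0.1826  0.0893] row [-8.76 -0.9   9.37 -0.01 -0.01  0.35]
```

Request:
{"op": "move_arm", "data": {"series": [[[-3,-0.3,0.5,0,0,0],[-6,-0.6,1,0,0,0],[-8.8,-0.9,1.3,0,0,0],[-8.8,-0.9,1.3,0,0,0],[-8.8,-0.9,1.3,0,0,0],[-8.8,-0.9,1.3,0,0,0]]]}}

```text
time: 2.27
ee_pos: [0.4466, -0.1809, 0.1703]
ee_rot: [0.739, 0.674, 0.0, -0.0]
ft_force: [-0.8, 0.5, -0.1]
opening: 0.0854
```

Run:
```python
from h import *
import cv2
Rt=orient(BY);g=bed(.008,-.142,.0455)
plan(g,Rt)
a=imaging.get_image("side")[170:270,210:350];b=imaging.get_image("top")[150:270,240:390]
f=lambda x:cv2.resize(x,(400,400*x.shape[0]//x.shape[1]),interpolation=cv2.INTER_CUBIC)
a,b=f(a),f(b);h=max(len(a),len(b));p=lambda x:cv2.copyMakeBorder(x,0,h-len(x),0,0,0)
cv2.imwrite("pics/k1.png",cv2.hconcat([p(a),p(b)]))
```

```text
target [ 0.4459 -0.1826  0.0893] row [-0.18 -0.06  8.1  -0.03 -0.04  0.32]
```

View pics/k1.png

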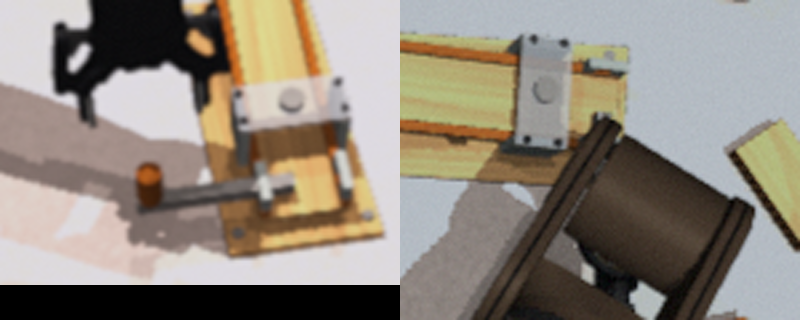

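The side view shows the open fingers at crop (87,120) and (203,105), straddling the knob's column (148). I'll descend and close.

Request:
{"op": "move_arm", "data": {"series": [[[-0.2,0,3,0,0,0],[-0.2,0,6,0,0,0],[-0.2,0,8.1,0,0,0],[-0.2,0,8.1,0,0,0],[-0.2,0,8.1,0,0,0]]]}}

```text
time: 2.78
ee_pos: [0.4462, -0.1819, 0.0889]
ee_rot: [0.738, 0.674, -0.0, -0.001]
ft_force: [-0.1, -0.3, 1.6]
opening: 0.0853
```

Request:
{"op": "move_arm", "data": {"series": [[[0,0,0,0,0,0],[0,0,0,0,0,0],[0,0,0,0,0,0],[0,0,0,0,0,0],[0,0,0,0,0,0],[0,0,0,0,0,0],[0,0,0,0,0,0],[0,0,0,0,0,0]]], "claw": 1, "grip_force": 30}}

```text
time: 3.45
ee_pos: [0.4469, -0.1836, 0.0906]
ee_rot: [0.739, 0.674, -0.0, 0.0]
ft_force: [-2.3, 0.2, 5.3]
opening: 0.023
```

Request:
{"op": "move_arm", "data": {"series": [[[0,1,0,0,0,0],[0,2,0,0,0,0],[0,3,0,0,0,0],[0,3.7,0,0,0,0],[0,4.2,0,0,0,0],[0,4.2,0,0,0,0]]]}}

```text
time: 3.95
ee_pos: [0.4899, -0.1879, 0.0906]
ee_rot: [0.739, 0.674, 0.001, 0.001]
ft_force: [2.1, 0.2, 3.3]
opening: 0.0232
```

Request:
{"op": "move_arm", "data": {"series": [[[0,0.2,0,0,0,0],[0,0.4,0,0,0,0],[0,0.6,0,0,0,0],[0,0.6,0,0,0,0]]]}}

```text
time: 4.28
ee_pos: [0.4928, -0.1881, 0.0906]
ee_rot: [0.739, 0.674, -0.002, -0.002]
ft_force: [-9.6, 0.4, 11.3]
opening: 0.023
```

Request:
{"op": "move_arm", "data": {"series": [[[0,0.2,0,0,0,0],[0,0.4,0,0,0,0],[0,0.4,0,0,0,0],[0,0.4,0,0,0,0]]]}}

```text
time: 4.62
ee_pos: [0.4927, -0.188, 0.0903]
ee_rot: [0.738, 0.674, -0.005, -0.006]
ft_force: [-23.6, 0.7, 19.2]
opening: 0.0229
```

Run:
```python
from h import *
o=get_obs();print(o["ee_pos"],o["ft_force"],tobed(o["ee_pos"]))
```

```text
[ 0.4927 -0.188   0.0903] [-23.5684   0.6869  19.1882] [ 0.0086 -0.0948  0.0467]
```

Request:
{"op": "move_arm", "data": {"series": [[[0,0,0,0,0,0],[0,-0.3,0,0,0,0],[0,-0.6,0,0,0,0],[0,-0.6,0,0,0,0],[0,-0.6,0,0,0,0],[0,-0.6,-3,0,0,0],[0,-0.6,-7,0,0,0],[0,-0.6,-11,0,0,0],[0,-0.6,-13,0,0,0],[0,-0.6,-13,0,0,0]]], "claw": -1}}

```text
time: 5.45
ee_pos: [0.4957, -0.1893, 0.2266]
ee_rot: [0.739, 0.674, 0.002, 0.006]
ft_force: [0.9, -1.3, -0.3]
opening: 0.0854
```

Run:
```python
from h import *
o=get_obs();print(o["ee_pos"],o["ft_force"],o["qpos"])
Rt=orient(.549-np.pi/2)
plan([.509,-.379,.19],Rt);plan([.509,-.379,.08],Rt)
```

```text
[ 0.4957 -0.1893  0.2266] [ 0.9398 -1.2987 -0.2907] [-0.5562 -0.037   1.9417  0.0002  1.2242 -0.4644]
target [ 0.509 -0.379  0.19 ] row [-18.75   3.02   3.8    0.75  -0.01  53.28]
target [ 0.509 -0.379  0.08 ] row [-18.69   2.9   14.8    0.75  -0.01  53.28]
```

Request:
{"op": "move_arm", "data": {"series": [[[-2.5,0.4,0.5,0,0,7],[-5,0.8,1,0,0,14],[-7.5,1.2,1.5,0,0,21],[-10,1.6,2,0,0,28],[-12.5,2,2.5,0,0,35],[-15,2.4,3,0,0,42],[-17,2.8,3.5,0,0,49],[-18.8,3,3.8,0.7,0,53.3],[-18.8,3,3.8,0.7,0,53.3],[-18.8,3,3.8,0.7,0,53.3]]]}}

```text
time: 6.28
ee_pos: [0.5045, -0.3777, 0.1797]
ee_rot: [0.963, 0.271, -0.004, -0.006]
ft_force: [0.2, -0.2, 0.5]
opening: 0.0855
```

Run:
```python
from h import *
import cv2
o=get_obs();print(o["ee_pos"],o["qpos"])
Rt=orient(.549-np.pi/2)
plan([.509,-.379,.08],Rt);plan([.509,-.379,.017],Rt)
i=imaging.get_image("side")
cv2.imwrite("pics/b1.png",cv2.resize(i[180:360,200:380],None,fx=3.2,fy=3.2,interpolation=cv2.INTER_CUBIC))
```

```text
[ 0.5045 -0.3777  0.1797] [-0.8024  0.242   1.7278 -0.0027  1.1861  0.2211]
target [ 0.509 -0.379  0.08 ] row [ 0.37  0.48  9.97 -0.77  0.32 -0.04]
target [ 0.509 -0.379  0.017] row [ 0.41  0.57 16.27 -0.77  0.32 -0.04]
```

View pics/b1.png

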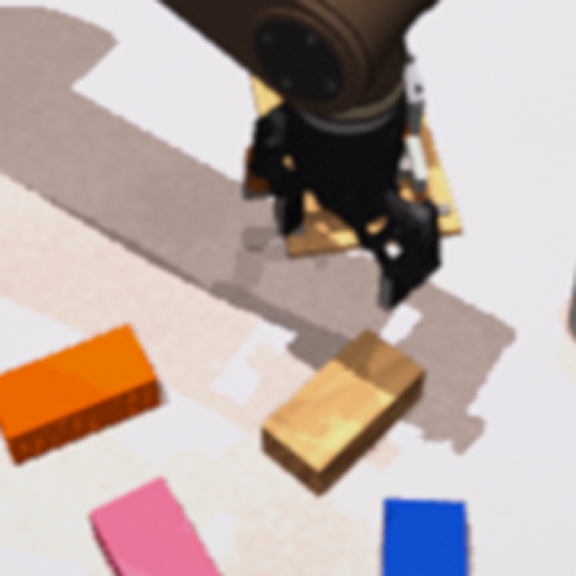

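The blank sits where predicted (top face corners at crop (370,330),(423,372),(318,465),(263,432)), with the open fingers above it. I'll descend to z≈17 mm and grip.

Request:
{"op": "move_arm", "data": {"series": [[[0.4,0.5,4,-0.8,0.3,0],[0.4,0.5,8,-0.8,0.3,0],[0.4,0.5,11,-0.8,0.3,0],[0.4,0.6,13.5,-0.8,0.3,0],[0.4,0.6,15.5,-0.8,0.3,0],[0.4,0.6,16.2,-0.8,0.3,0],[0.4,0.6,16.2,-0.8,0.3,0]]]}}

```text
time: 6.92
ee_pos: [0.5088, -0.3772, 0.0172]
ee_rot: [0.962, 0.272, -0.001, -0.001]
ft_force: [-0.3, -0.5, -0.0]
opening: 0.0856
```

Request:
{"op": "move_arm", "data": {"series": [[[0,0,0,0,0,0],[0,0,0,0,0,0],[0,0,0,0,0,0],[0,0,0,0,0,0],[0,0,0,0,0,0],[0,0,0,0,0,0],[0,0,0,0,0,0],[0,0,0,0,0,0]]], "claw": 1, "grip_force": 50}}

```text
time: 7.58
ee_pos: [0.5114, -0.3808, 0.0223]
ee_rot: [0.963, 0.271, 0.002, 0.003]
ft_force: [0.1, 0.5, 7.0]
opening: 0.0567
```

Request:
{"op": "move_arm", "data": {"series": [[[0,0,-2,0,0,0],[0,0,-5,0,0,0],[0,0,-9,0,0,0],[0,0,-13,0,0,0],[0,0,-17,0,0,0],[0,0,-20,0,0,0],[0,0,-20,0,0,0],[0,0,-20,0,0,0]]]}}

```text
time: 8.25
ee_pos: [0.5102, -0.3798, 0.2221]
ee_rot: [0.963, 0.271, 0.002, 0.004]
ft_force: [-0.4, -0.7, -2.2]
opening: 0.0567
```

Run:
```python
from h import *
o=get_obs();print(o["ee_pos"],o["qpos"],o["opening"],o["ft_force"])
Rt=orient(BY,True)
plan([.51,-.15,.25],Rt);plan(bed(-.21,0,.12),Rt);plan(bed(-.21,0,.024),Rt)
```

```text
[ 0.5102 -0.3798  0.2221] [-0.7988  0.2048  1.6916 -0.001   1.2367  0.224 ] 0.056739392514619624 [-0.3881 -0.668  -2.2008]
target [ 0.51 -0.15  0.25] row [ 11.96 -19.6   -2.95   6.83  12.93 -52.64]
target [ 0.6062 -0.0034  0.2135] row [ 27.81 -27.13   0.66   6.83  12.93 -52.64]
target [0.6084 0.0193 0.1202] row [ 29.17 -29.03   9.97   6.83  12.93 -52.64]
```

Request:
{"op": "move_arm", "data": {"series": [[[1.8,-2.8,-1,0.9,1.7,-7],[3.6,-5.6,-2,1.8,3.4,-14],[5.4,-8.4,-3,2.7,5.1,-21],[7.2,-11.2,-3.5,3.6,6.8,-28],[9,-14,-3.5,4.5,8.5,-35],[11,-17,-3.5,5.4,10.2,-42],[13,-20,-3.5,6.2,11.6,-48],[16,-21.5,-3.5,6.8,12.9,-52.6],[19,-23,-3.3,6.8,12.9,-52.6],[22,-24.5,-3,6.8,12.9,-52.6]]]}}

```text
time: 9.08
ee_pos: [0.5686, -0.0536, 0.2452]
ee_rot: [0.736, 0.666, 0.087, -0.085]
ft_force: [0.3, 0.3, -2.7]
opening: 0.0567
```

Run:
```python
from h import *
o=get_obs();print(o["ee_pos"],o["qpos"],o["opening"],tobed(o["ee_pos"]))
Rt=orient(BY,True)
plan(bed(-.21,0,.12),Rt);plan(bed(-.21,0,.024),Rt)
```

```text
[ 0.5686 -0.0536  0.2452] [-0.3746  0.0645  1.8181  0.2381  1.3412 -0.3379] 0.05666820540941807 [-0.1654 -0.0325  0.1636]
target [ 0.6062 -0.0034  0.2135] row [ 4.45  3.27  4.35 -0.46 -0.2  -0.2 ]
target [0.6084 0.0193 0.1202] row [ 4.42  3.35 13.95 -0.46 -0.2  -0.2 ]
```

Request:
{"op": "move_arm", "data": {"series": [[[1.5,1.1,1.5,-0.2,-0.1,-0.1],[3,2.2,3,-0.4,-0.2,-0.2],[4.4,3.3,4.4,-0.4,-0.2,-0.2],[4.4,3.3,6,-0.4,-0.2,-0.2],[4.4,3.3,7.4,-0.4,-0.2,-0.2],[4.4,3.3,7.4,-0.4,-0.2,-0.2],[4.4,3.3,7.4,-0.4,-0.2,-0.2],[4.4,3.3,7.4,-0.4,-0.2,-0.2]]]}}

```text
time: 9.75
ee_pos: [0.6078, 0.0012, 0.1869]
ee_rot: [0.736, 0.667, 0.089, -0.079]
ft_force: [-0.3, -0.0, -2.1]
opening: 0.0565
```

Run:
```python
from h import *
import cv2
o=get_obs();print(o["ee_pos"],tobed(o["ee_pos"]),o["ft_force"])
Rt=orient(BY,True)
plan(bed(-.21,0,.024),Rt)
i=imaging.get_image("side")
cv2.imwrite("pics/c1.png",cv2.resize(i[105:255,240:390],None,fx=4,fy=4,interpolation=cv2.INTER_CUBIC))
# predicted pixels in crop for blank centred, tcp 22mm above underside
Rg=R.from_quat(o["ee_rot"]); 
for x in(-.06,.06):
  for y in(-.029,.029):
    for z in(.022,-.018): print(x,y,z,(proj("side",Rg.apply([x,y,z])+o["ee_pos"])[0]-[240,105])*4)
```

```text
[0.6078 0.0012 0.1869] [-0.2083  0.0012  0.0931] [-0.285  -0.0421 -2.1451]
target [0.6084 0.0193 0.1202] row [ 0.18 -0.14  6.91  0.17  0.04  0.04]
-0.06 -0.029 0.022 [222.8007 286.762 ]
-0.06 -0.029 -0.018 [224.7076 251.4   ]
-0.06 0.029 0.022 [305.8358 276.5085]
-0.06 0.029 -0.018 [309.9308 241.0341]
0.06 -0.029 0.022 [194.1536 153.0399]
0.06 -0.029 -0.018 [195.2444 115.9845]
0.06 0.029 0.022 [273.4532 143.8207]
0.06 0.029 -0.018 [276.5374 106.6917]
```

View pics/c1.png

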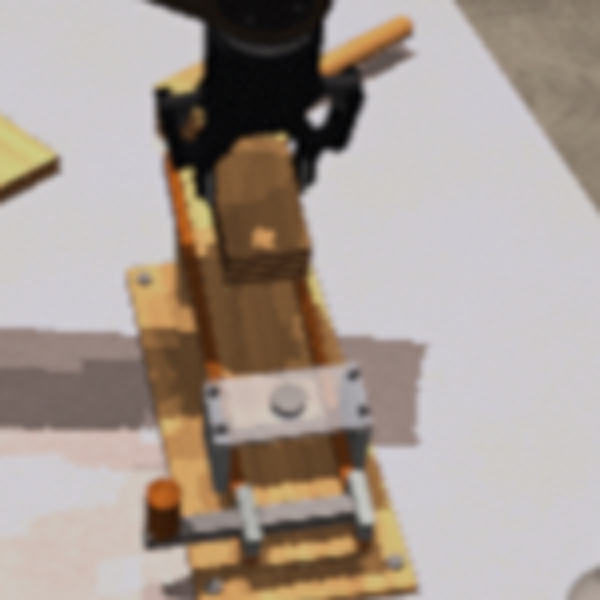

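The blank hangs over the trough, aligned: front edge crop (224,257)–(309,246), within about 1.5 px of prediction. The bar spans both guides. I'll lower it.

Request:
{"op": "move_arm", "data": {"series": [[[0.1,-0.1,2,0.2,0,0],[0.1,-0.1,4,0.2,0,0],[0.1,-0.1,5.5,0.2,0,0],[0.1,-0.1,6.3,0.2,0,0],[0.1,-0.1,6.5,0.2,0,0],[0.1,-0.1,6.5,0.2,0,0]]]}}

```text
time: 10.3
ee_pos: [0.6092, 0.0178, 0.1248]
ee_rot: [0.735, 0.667, 0.089, -0.08]
ft_force: [-0.5, 0.4, -2.4]
opening: 0.0569
```

Request:
{"op": "move_arm", "data": {"series": [[[0,0,0.2,0,0,0],[0,0,0.4,0,0,0],[0,0,0.5,0,0,0],[0,0,0.5,0,0,0]]]}}

```text
time: 10.63
ee_pos: [0.6093, 0.0192, 0.12]
ee_rot: [0.735, 0.667, 0.089, -0.08]
ft_force: [-0.4, 0.4, -1.9]
opening: 0.0564
```

Run:
```python
from h import *
o=get_obs();print(o["ee_pos"],tobed(o["ee_pos"]),o["ft_force"])
```

```text
[0.6093 0.0192 0.12  ] [-0.21    0.0009  0.0237] [-0.4218  0.3765 -1.9246]
```

Request:
{"op": "move_arm", "data": {"series": [[[0,0,0.15,0,0,0],[0,0,0.3,0,0,0],[0,0,0.3,0,0,0]]]}}

```text
time: 10.88
ee_pos: [0.6099, 0.0193, 0.1194]
ee_rot: [0.735, 0.668, 0.089, -0.079]
ft_force: [-5.5, -2.2, 7.0]
opening: 0.0567
```

Request:
{"op": "move_arm", "data": {"series": [[[0,0,0.15,0,0,0],[0,0,0.3,0,0,0],[0,0,0.3,0,0,0]]]}}

```text
time: 11.13
ee_pos: [0.6105, 0.0193, 0.1193]
ee_rot: [0.734, 0.668, 0.089, -0.079]
ft_force: [-10.9, -4.6, 16.9]
opening: 0.0565
```

Run:
```python
from h import *
import cv2
o=get_obs();print(tobed(o["ee_pos"]),o["moment"],(orient(BY,True).inv()*R.from_quat(o["ee_rot"])).as_rotvec())
i=imaging.get_image("side")
cv2.imwrite("pics/c2.png",cv2.resize(i[120:220,260:360],None,fx=6,fy=6,interpolation=cv2.INTER_CUBIC))
for nm,zz in(("floor",0),("onwall",.01)):
  for x in(-.15,-.27):
    for y in(-.029,.029):
      for z in(.04,0): print(nm,x,y,z,(proj("side",bed(x,y,z+zz))[0]-[259.5,119.5])*6)
```

```text
[-0.21    0.0021  0.0231] [-0.1815  1.4144  0.3159] [-0.0019 -0.0021 -0.004 ]
floor -0.15 -0.029 0.04 [211.5513 379.7143]
floor -0.15 -0.029 0 [208.7801 428.1573]
floor -0.15 0.029 0.04 [333.6086 364.7739]
floor -0.15 0.029 0 [327.8427 413.3781]
floor -0.27 -0.029 0.04 [169.8635 181.1966]
floor -0.27 -0.029 0 [168.2011 232.1712]
floor -0.27 0.029 0.04 [286.5435 167.7652]
floor -0.27 0.029 0 [282.1416 218.848 ]
onwall -0.15 -0.029 0.04 [212.2662 367.2171]
onwall -0.15 -0.029 0 [209.4599 416.2727]
onwall -0.15 0.029 0.04 [335.0959 352.2368]
onwall -0.15 0.029 0 [329.2574 401.4529]
onwall -0.27 -0.029 0.04 [170.2917 168.065 ]
onwall -0.27 -0.029 0 [168.6093 219.6548]
onwall -0.27 0.029 0.04 [287.6774 154.6074]
onwall -0.27 0.029 0 [283.2225 206.3041]
```

View pics/c2.png

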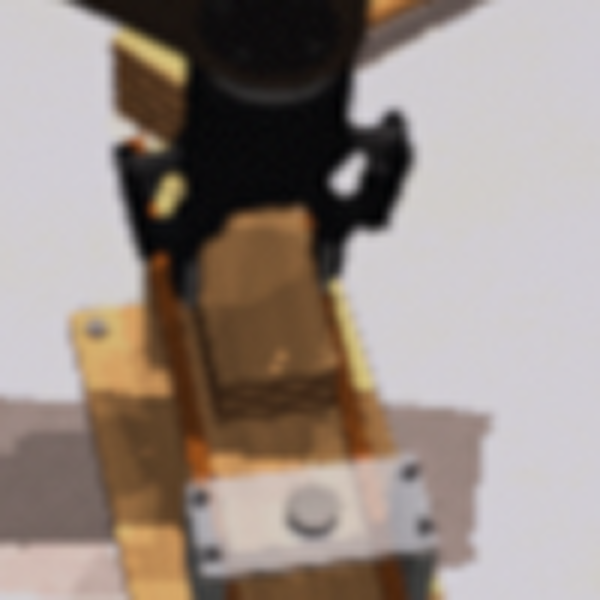

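The top front edge at crop (215,383)–(338,373) matches the blank on the floor rather than on a wall. It sits about 2 mm toward +y and may be touching that wall. I'll shift it back and see whether it drops.

Request:
{"op": "move_arm", "data": {"series": [[[0,-0.1,-0.2,0,0,0],[0,-0.2,-0.2,0,0,0],[0,-0.3,-0.2,0,0,0],[0,-0.3,-0.2,0,0,0]]]}}

```text
time: 11.52
ee_pos: [0.6099, 0.0194, 0.1194]
ee_rot: [0.735, 0.667, 0.092, -0.076]
ft_force: [2.8, -2.6, 6.7]
opening: 0.0565
```

Run:
```python
from h import *
o=get_obs();print(tobed(o["ee_pos"]),o["moment"],o["ft_force"])
```

```text
[-0.21    0.0014  0.0232] [-0.1987 -0.3427 -0.1007] [ 2.8258 -2.5969  6.7173]
```

Height unchanged and only friction shows, so it rests on the floor. Release.

Request:
{"op": "move_arm", "data": {"series": [[[0,0,-0.1,0,0,0],[0,0,-0.1,0,0,0],[0,0,-0.1,0,0,0],[0,0,-0.1,0,0,0],[0,0,-1,0,0,0],[0,0,-4,0,0,0],[0,0,-7,0,0,0],[0,0,-8,0,0,0],[0,0,-8,0,0,0]]], "claw": -1}}

```text
time: 12.27
ee_pos: [0.6065, 0.0007, 0.1977]
ee_rot: [0.735, 0.667, 0.091, -0.077]
ft_force: [-0.2, 0.0, -0.5]
opening: 0.0857
```

Run:
```python
from h import *
o=get_obs();print(tobed(o["ee_pos"]),o["opening"],o["ft_force"],o["qpos"])
Rt=orient(BY,True)
plan(bed(-.33,0,.11),Rt);plan(bed(-.33,0,.022),Rt);plan(bed(-.125,0,.022),Rt)
```

```text
[-0.2102 -0.0001  0.1037] 0.08570248422522715 [-0.1601  0.0497 -0.4878] [-0.2645  0.1627  1.7995  0.2516  1.2221 -0.2596]
target [0.6179 0.115  0.2323] row [11.97  0.05 -0.65  0.44  0.11  0.16]
target [0.6199 0.1358 0.1468] row [11.99 -0.02  8.15  0.44  0.11  0.16]
target [ 0.6004 -0.0624  0.0981] row [-8.51 -0.08  8.19  0.44  0.11  0.16]
```

Request:
{"op": "move_arm", "data": {"series": [[[3,0,-0.5,0,0,0],[7,0,-0.6,0,0,0],[11,0,-0.6,0.4,0.1,0.2],[12,0,-0.6,0.4,0.1,0.2],[12,0,-0.6,0.4,0.1,0.2],[12,0,2.5,0.4,0.1,0.2],[12,0,5.5,0.4,0.1,0.2],[12,0,8.1,0.4,0.1,0.2],[12,0,8.1,0.4,0.1,0.2],[12,0,8.1,0.4,0.1,0.2]]], "claw": 1}}

```text
time: 13.1
ee_pos: [0.6154, 0.136, 0.1399]
ee_rot: [0.736, 0.666, 0.084, -0.085]
ft_force: [0.1, 0.2, -0.5]
opening: 0.0001
```

Request:
{"op": "move_arm", "data": {"series": [[[-1,0,0,0,0,0],[-2,0,0,0,0,0],[-3,0,0,0,0,0],[-4,0,0,0,0,0],[-5,0,0,0,0,0],[-6,0,0,0,0,0],[-6,0,0,0,0,0],[-6,0,0,0,0,0]]]}}

```text
time: 13.77
ee_pos: [0.6116, 0.078, 0.1287]
ee_rot: [0.736, 0.666, 0.087, -0.083]
ft_force: [-0.3, 0.8, 0.3]
opening: -0.0002
```

Run:
```python
from h import *
import cv2
o=get_obs();print(tobed(o["ee_pos"]),o["opening"],o["ft_force"])
plan(bed(-.15,0,.022),orient(BY,True))
a,b=imaging.get_image("side")[110:240,230:360],imaging.get_image("top")[130:260,180:340]
f=lambda x:cv2.resize(x,(400,400*x.shape[0]//x.shape[1]),interpolation=cv2.INTER_CUBIC)
a,b=f(a),f(b);h=max(len(a),len(b));p=lambda x:cv2.copyMakeBorder(x,0,h-len(x),0,0,0)
cv2.imwrite("pics/d1.png",cv2.hconcat([p(a),p(b)]))
```

```text
[-0.2691 -0.0026  0.0183] -0.00018083340567741818 [-0.302   0.8072  0.2566]
target [ 0.6028 -0.0382  0.104 ] row [-11.9    0.3   -0.39  -0.4   -0.06  -0.18]
```

View pics/d1.png

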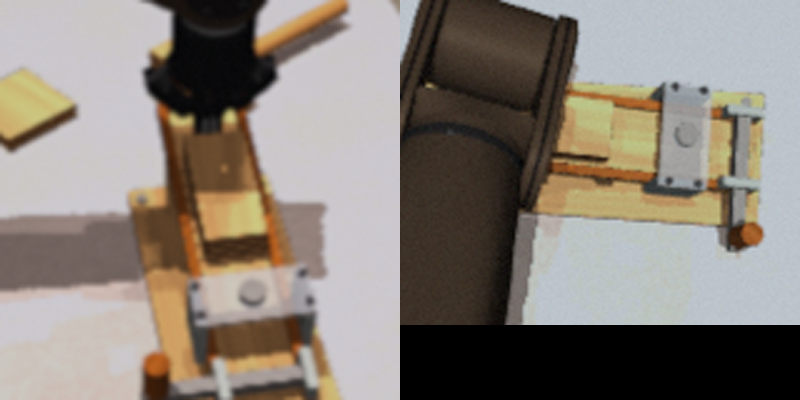

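The blank lies straight in the trough (side crop front edge (203,240)–(268,236)), with the finger behind it and the bar across. I'll push on.

Request:
{"op": "move_arm", "data": {"series": [[[-1.2,0.1,-0.1,0,0,0],[-2.4,0.2,-0.2,0,0,0],[-3.6,0.3,-0.3,0,0,0],[-4.8,0.3,-0.3,0,0,0],[-6,0.3,-0.3,0,0,0],[-7.2,0.3,-0.3,0,0,0],[-8.4,0.3,-0.3,0,0,0],[-9.6,0.3,-0.3,0,0,0],[-10.8,0.3,-0.3,0,0,0],[-11.4,0.3,-0.3,0,0,0]]]}}

```text
time: 14.7
ee_pos: [0.6032, -0.0341, 0.1038]
ee_rot: [0.736, 0.666, 0.086, -0.083]
ft_force: [-0.9, 0.6, 0.8]
opening: 0.0004
```

Request:
{"op": "move_arm", "data": {"series": [[[-0.4,0,0,0,0,0],[-0.8,0,0,0,0,0],[-1.2,0,0,0,0,0],[-1.5,0,0,0,0,0],[-1.5,0,0,0,0,0]]]}}

```text
time: 15.12
ee_pos: [0.602, -0.0471, 0.1007]
ee_rot: [0.736, 0.666, 0.086, -0.083]
ft_force: [0.4, 0.2, -0.1]
opening: -0.0001
```

Run:
```python
from h import *
o=get_obs();print(tobed(o["ee_pos"]),o["ft_force"])
```

```text
[-0.1405  0.0001  0.0209] [ 0.4003  0.2469 -0.0598]
```

Request:
{"op": "move_arm", "data": {"series": [[[-0.25,0,0,0,0,0],[-0.5,0,0,0,0,0],[-0.75,0,0,0,0,0],[-0.9,0,0,0,0,0],[-0.9,0,0,0,0,0]]]}}

```text
time: 15.53
ee_pos: [0.6012, -0.0558, 0.0987]
ee_rot: [0.736, 0.666, 0.087, -0.083]
ft_force: [0.0, 0.4, -0.7]
opening: -0.0002
```

Request:
{"op": "move_arm", "data": {"series": [[[-0.15,0,0,0,0,0],[-0.3,0,0,0,0,0],[-0.4,0,0,0,0,0],[-0.4,0,0,0,0,0]]]}}

```text
time: 15.87
ee_pos: [0.601, -0.0565, 0.0986]
ee_rot: [0.736, 0.666, 0.089, -0.086]
ft_force: [-0.2, 9.4, 2.8]
opening: -0.0
```

Run:
```python
from h import *
o=get_obs();print(tobed(o["ee_pos"]),o["ft_force"])
```

```text
[-0.1308  0.      0.0211] [-0.1757  9.4196  2.7868]
```

It stopped at -131 mm, exactly as expected, with the force rising. Back off and check.

Request:
{"op": "move_arm", "data": {"series": [[[0.5,0,0,0,0,0],[2,0,0,0,0,0],[5,0,0,0,0,0],[8,0,-1,0,0,0],[11,0,-4,0,0,0],[14,0,-8,0,0,0],[17,0,-12,0,0,0],[20,0,-14,0,0,0],[23,0,-14,0,0,0],[23,0,-14,0,0,0]]]}}

```text
time: 16.7
ee_pos: [0.6227, 0.1349, 0.2963]
ee_rot: [0.734, 0.668, 0.092, -0.08]
ft_force: [-0.4, -0.3, 1.3]
opening: -0.0002
```

Run:
```python
from h import *
import cv2
o=get_obs();print(tobed(o["ee_pos"]),o["ft_force"])
a,b=imaging.get_image("side")[150:260,240:350],imaging.get_image("top")[140:240,230:340]
f=lambda x:cv2.resize(x,(400,400*x.shape[0]//x.shape[1]),interpolation=cv2.INTER_CUBIC)
a,b=f(a),f(b);h=max(len(a),len(b));p=lambda x:cv2.copyMakeBorder(x,0,h-len(x),0,0,0)
cv2.imwrite("pics/e1.png",cv2.hconcat([p(a),p(b)]))
for x in(-.12,0):
  for y in(-.029,.029):
    print(x,y,(proj("side",bed(x,y,.04))[0]-[239.5,149.5])*400/110,(proj("top",bed(x,y,.04))[0]-[229.5,139.5])*400/110+[400,0])
k=bed(.008,-.095,.0755);print("knob",(proj("side",k)[0]-[239.5,149.5])*400/110,(proj("top",k)[0]-[229.5,139.5])*400/110+[400,0])
```

```text
[-0.365   0.0029  0.1673] [-0.4297 -0.3462  1.3306]
-0.12 -0.029 [207.6389 152.9386] [542.2353 196.3322]
-0.12 0.029 [282.4752 143.6333] [548.3519 113.9311]
0 -0.029 [236.139  288.6564] [709.0209 214.8873]
0 0.029 [314.6344 278.2479] [713.6072 134.4301]
knob [147.985  285.5592] [731.5014 304.4222]
```

View pics/e1.png

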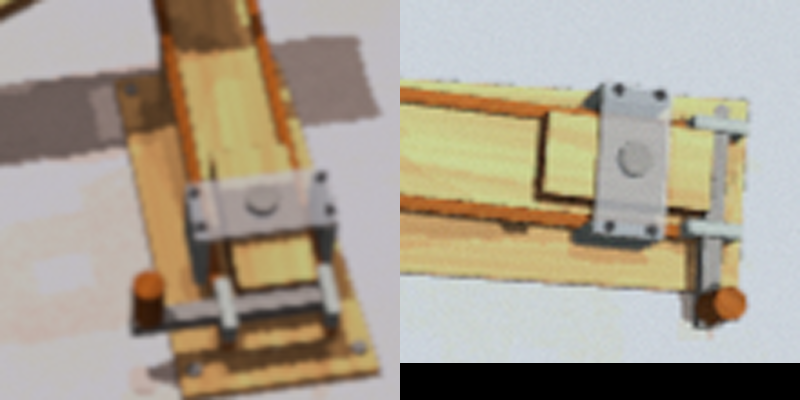

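The blank's uphill edge is at top crop (546,112)–(542,197), against a prediction of (548,114)–(542,196). The knob is at (731,302), predicted (731,304). Its end is against the bar and the robot is clear.

```bash
python3 -c "
from plant import r
print(r.hand_in())"
```

```text
the job is handed in; nothing more can be done
None
```

The job is handed in, and my last checks show everything where it should be; the hand-in gave no verdict.

- **Stop bar:** I gripped the knob and slid the bar until it stopped hard, with the force rising to about 24 N. The knob ended at bed y = -94.8 mm, against the nominal -95 mm for fully across.
- **Placing:** I picked up the plywood blank and laid it flat and lengthways in the open part of the chute, at about bed x = -0.21 m. It was 1–2 mm off centre toward bed +y when released.
- **Pushing home:** I pushed it under the bridge with the closed fingers. It stopped with the tool at bed x = -130.8 mm, against an expected -131 mm, and about 9 N of contact force.
- **Last pictures:** The blank's uphill edge and the knob were each within about 2 enlarged-crop pixels (roughly 2 mm) of their predicted home positions. The blank lies straight and its end is against the bar.
- **Bystanders and robot:** I planned the moves clear of the square board, mallet and glue bottle, but did not measure their positions again at the end. The gripper was well clear at hand-in, at about 17 s.

One disagreement: the camera heights read about 4 mm low at first. I refitted with the given heights, and the contact readings agreed with that.

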